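Dock the sorting tray past its spring catch

TASK

With closed fingertips, press the orange spring pad of the tray dock down behind the white sorting tray and keep it down, so that the two red pins sink out of the way, while you gently push the tray along the rails past them; let the pad up only when the whole tray is beyond the pins, so that they spring up behind it and lock it in. The tray is only pushed and stays flat on its rails, never lifted or tipped, and the other loose things on the table are left where they are.

Things in the scene. Friction and masses are not known exactly. Their poses are not given: they have to be found in the camera images.
- dock: Grey tray dock fixed on the table, 290 x 144 mm, floor 6 mm high. Origin: table level, under the midpoint between the two red pins; x points along the rails the way the tray goes in, z up. Base from x = -175 (open end) to +115 mm. Two rails (y 42 to 58 mm each side, tops 26 mm above the table) carry the tray; side guides (inner faces y = +-62 mm) are 40 mm high.
- catch (a joint): Spring catch, m: 0 = up (locked), 0.014 = fully down. Orange pad with two red pins; goes straight down, level, wherever pressed; spring about 4 N at first, 7 N at the bottom, and rises when let go. The pins clear the tray when pressed over 9 mm; 12 mm is a good depth. Let up under the tray, they would lift it.
- catch_pad (a point): Point on the orange pad's top, on the middle line at dock x = -145 mm, bare behind the tray; moves with the pad. The pad is 74 mm wide, dock x = -170 to +25 mm, between the rails, its top 24 mm above the table when up.
- pins (a point): Midpoint between the tops of the two red pins on the pad (10 mm thick, at dock x = 0, y = +-31 mm; tops 35 mm above the table when up, 9 mm above the rails, so they stop the tray); moves with the pad. The 52 mm between the pins is free for the fingertips.
- end_stop (a point): Middle of the top edge of the end stop's inner face, dock x = +93 mm, 46 mm above the table.
- tray: White tray with three compartments, open on top, loose on the rails: 80 mm along them (its x), 120 mm across, 22 mm high, walls 4 mm, about 0.2 kg. Origin: centre of its underside; axes as the dock's. Starts with its centre at dock x = -55 to -80 mm. Locked in with its centre at dock x = 45 to 53 mm (53: at the end stop) and the pins up behind it.
- tweezers: Stainless steel tweezers, 130 mm long, 8 mm high, lying on the table beside the dock. Origin: centre of underside. Leave alone.
- jar: Glass jar with dark silicone lid, 68 mm across, 85 mm high, standing beyond the closed end of the dock. Origin: centre of underside. Leave alone.
- scoop: Yellow bead scoop, bowl 55 x 42 x 20 mm with a 60 mm flat handle, on the table beside the dock. Origin: centre of the bowl's underside. Leave alone.
- spool: Wooden thread spool, 40 mm across and 40 mm high, standing beside the dock. Origin: centre of underside. Leave alone.
- bowl: Blue ceramic bowl, 96 mm across, 40 mm high, on the left of the table. Origin: centre of underside. Leave alone.
- bead_tube: Small amber bottle with white cap, 32 mm across, 70 mm high, on the right of the table. Origin: centre of underside. Leave alone.
Things that resemble listed ones, but are neither listed nor needed, are in the scene too. Of the things shaped like the tray, the white one is meant.

How it is judged:
By the outcome, as a careful person would: the job done as asked, in the order asked, and still so for the second after the job is handed in, with the robot touching nothing.
It also fails if it takes over 38 s, if anything falls off the work surface, if the arm or the gripper's body presses on something with over 40 N, if the wrist force passes 120 N, or if a joint passes its speed limit or range.

ROBOT

A 7-joint arm with a two-finger parallel gripper is mounted at the origin on the work surface. World frame = base frame: x ahead of the robot, y to its left, z up, the work surface at z = 0. Lengths are in m, angles in rad, forces in N, time in s.
With the tool pointing down it reaches from about 0.4 to 0.9 m from the base axis. Payload 5.5 kg.
Tool frame: the origin (TCP) lies midway between the tips of the shut fingers; the grasp point (between the pads) lies 19 mm behind it (manip.grip_depth is the distance from the TCP to the grasp point, in m); z points along the fingers, y is the line along which they close (so a half turn about z gives the same grasp; the last joint's range is limited). The gripper opens to 92 mm and grips with 3 to 60 N. Pads are 19 mm wide; open, the fingers measure 130 mm over their backs; the gripper's body (75 mm by 190 mm) begins 47 mm behind the grasp point.
Start: joints at [1.533, 0.501, -0.427, 1.55, 0.221, 1.138, -0.21], TCP at [0.193, -0.621, 0.227] pointing down, gripper open.
Joint ranges: [-2.88, 2.88], [-0.31, 2.03], [-1.54, 1.56], [0.2, 2.42], [-1.41, 4.55], [0.19, 2.02], [-2.57, 2.57]. Speed limits (rad/s): [2.57, 2.57, 3.14, 3.14, 3.14, 3.14, 3.14].

INTERFACE

Orientations are given as a unit quaternion [x, y, z, w].
In Python, from bench import manip, effector, viewer gives the robot as it stands. Calls block until the motion is done:
- manip.move_pose(position, orientation): joint-space move of the TCP to a pose.
- manip.servo_line(position, ori=None, vel=0.15): straight line of the TCP; ori=None keeps the orientation; vel is the mean speed in m/s.
- manip.movej(angles): joint-space move.
- effector.open_jaws() and effector.close(f_grip=None): open the fingers fully, or close them until they stop; f_grip is the grip in N (None keeps the last).
- manip.sleep(seconds).
- manip.solve_ik(position, orientation): joint angles nearest the present ones, or None.
- viewer.get_image(name): name is "scene" or "top" or "wrist"; returns the picture (420x560x3 uint8, red, green, blue); there is no depth.
- viewer.get_calibration(name): a dict with "vfov" (degrees; the focal length in pixels is half the picture's height over the tangent of half this angle, whatever the lens; pixels are square), "cx", "cy" (the principal point, pixels), "eye" and "attitude" of the camera in the world. Camera axes: x right, y down, z forward; pixel columns grow to the right and rows downward; lengths in m; the calibration is good to about 2 mm. A picture is of the moment at which its call begins: read the wrist's pose just before it. get_calibration takes no time and is no camera call; for the wrist camera it gives the pose at the moment of the call.
A pose or a line that the arm cannot do raises manip.PlanningError and nothing moves.
- manip.hand_in(): hands the job in; it is judged then, once.
Readings, each from a call of its own:
- manip.current_clock(): time.
- manip.current_q(): joint angles.
- manip.current_joint_velocities(): joint speeds.
- manip.current_tau(): joint torques, N m.
- manip.current_tool_pos(): TCP position.
- manip.current_tcp_rot(): TCP orientation.
- manip.current_force(): force on the tool from outside, world axes, zero at the start.
- manip.current_wrist_torque(): the same for the moment, N m.
- manip.current_finger_gap(): finger opening in m.
- manip.current_gripper_force(): force on a finger pad.
Only numpy, scipy, OpenCV 4.12 (cv2) and the standard library are available. Lean on these libraries where they do the work, as an engineer would, in place of code of your own. Each camera call takes 0.05 s, during which the arm holds its last target. There are 200 camera calls.

## Working session

There is one attempt and no reset: what is moved stays moved. The work goes in short steps, each a Python script; the robot and the scene stay as the last script left them, time stands still between calls to the robot, and variables do not carry over. Pictures are saved under pics/ and viewed, at most 10 in all, crops included, and the job is handed in when it is done.

```bash
ls; mkdir -p pics; python3 - <<'E'
from bench import manip, effector, viewer
import cv2
for n in ["scene","top"]:
    im=viewer.get_image(n); cv2.imwrite(f"pics/{n}0.png",cv2.resize(im[:,:,::-1],(800,600),interpolation=cv2.INTER_CUBIC)); print(n,viewer.get_calibration(n))
print(manip.current_clock(),manip.current_tcp_rot(),manip.current_finger_gap())
E
```

```text
pics
scene {'vfov': 55.95726511863615, 'cx': 282.1648721782869, 'cy': 206.25054774058503, 'eye': array([0.97156425, 0.17118775, 0.8228934 ]), 'attitude': array([ 0.55865527,  0.7829777 , -0.22540314, -0.1550601 ])}
top {'vfov': 57.09214643687571, 'cx': 275.3206923460132, 'cy': 203.50156271562915, 'eye': array([0.32570684, 0.02221534, 0.92955922]), 'attitude': array([-0.69902828,  0.70846919, -0.07137189,  0.06585532])}
0.1 [ 9.88709051e-01  1.49845452e-01 -1.03829508e-04 -8.61004478e-04] 0.09204340568619826
```

View pics/top0.png

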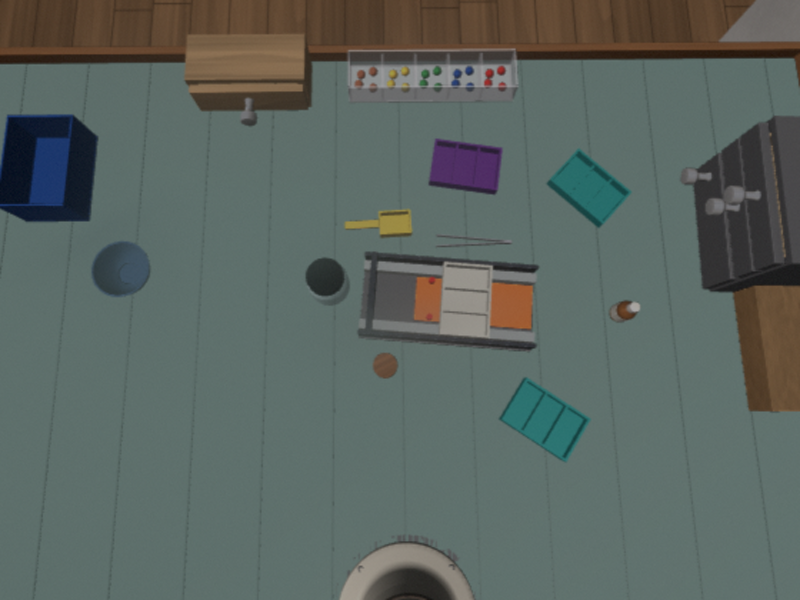

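View pics/scene0.png

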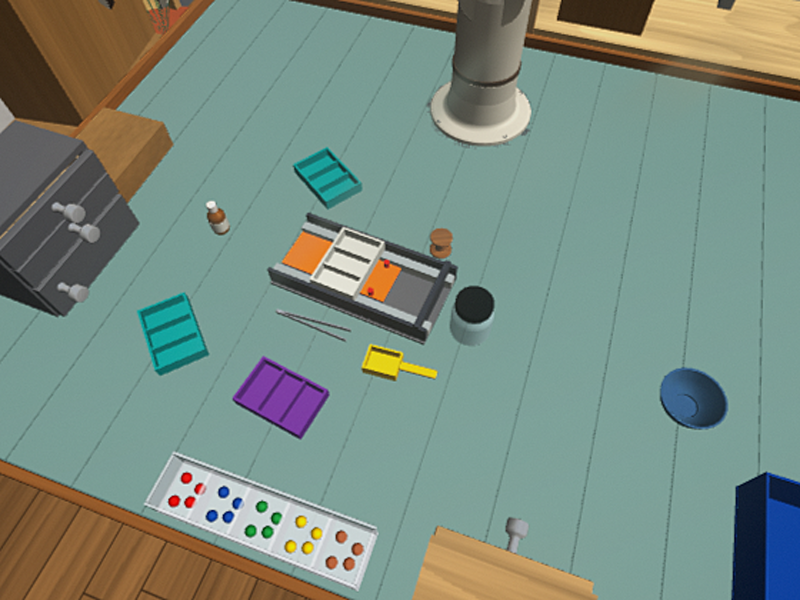

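The white tray on the dock (top 466,300; scene 349,262, in 800x600 pixels) is the one meant. The teal ones (588,188 and 544,419) and the purple one (466,166) are lookalikes that aren't on the rails. I'll confirm in enlarged crops.

```bash
python3 - <<'E'
import cv2
from bench import viewer
im=viewer.get_image("top")[:,:,::-1]; c=im[168:252,246:386]; cv2.imwrite("pics/topc.png",cv2.resize(c,None,fx=5.7,fy=5.7,interpolation=cv2.INTER_CUBIC))
im=viewer.get_image("scene")[:,:,::-1]; c=im[144:244,184:324]; cv2.imwrite("pics/scenec.png",cv2.resize(c,None,fx=5.7,fy=5.7,interpolation=cv2.INTER_CUBIC))
E
```

```text
(no output)
```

View pics/topc.png

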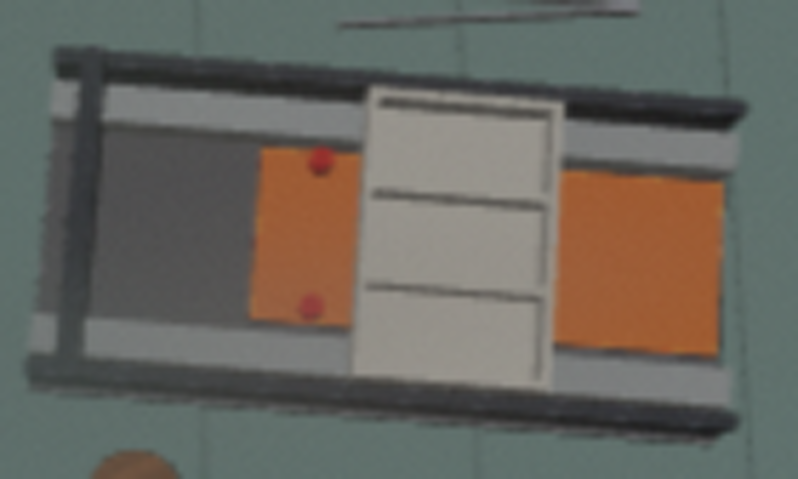

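View pics/scenec.png

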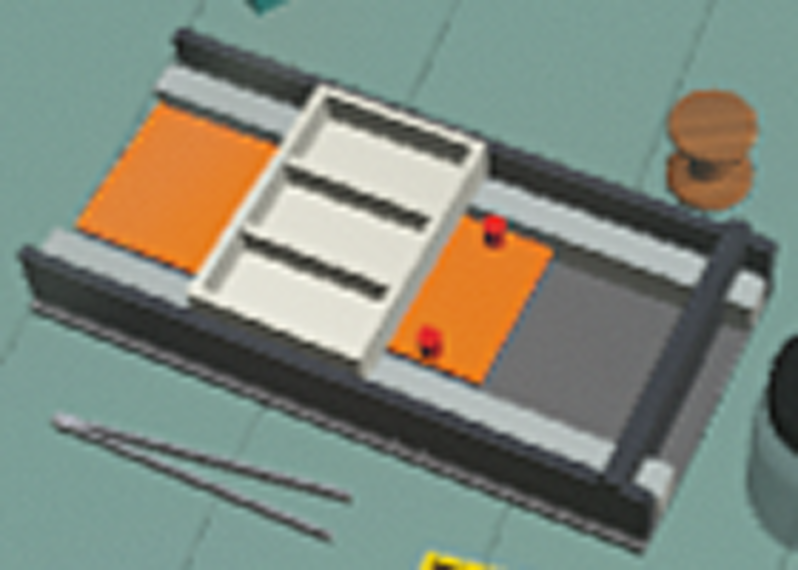

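Both crops show the white three-compartment tray on the dock rails. In the top crop the pins are at (320,158) and (312,306), and the bare pad behind the tray spans x 560 to 720. I'll fit the dock pose from these features.

```bash
cat > fit.py <<'E'
import numpy as np
from scipy.spatial.transform import Rotation as R
from scipy.optimize import least_squares
from bench import viewer
# (px in crop) , dock xyz mm ; 't' rows relative to tray centre
T=[((262,149),(25,-37,24),0),((250,320),(25,37,24),0),((724,181),(-170,-37,24),0),((717,355),(-170,37,24),0),((320,158),(0,-31,35),0),((312,306),(0,31,35),0),
((564,101),(-40,-60,48),1),((550,385),(-40,60,48),1),((368,88),(40,-60,48),1),((353,373),(40,60,48),1)]
S=[((157,101),(-170,37,24),0),((78,228),(-170,-37,24),0),((553,252),(25,37,24),0),((485,384),(25,-37,24),0),((495,226),(0,31,35),0),((430,337),(0,-31,35),0),
((322,86),(-40,60,48),1),((190,296),(-40,-60,48),1),((487,146),(40,60,48),1),((365,370),(40,-60,48),1)]
def proj(n,P):
    c=viewer.get_calibration(n); f=210/np.tan(np.radians(c['vfov'])/2)
    q=(P-c['eye'])@R.from_quat(c['attitude']).as_matrix()
    return q[:,:2]/q[:,2:]*f+[c['cx'],c['cy']]
def world(p,D): return R.from_euler('z',p[2]).apply(D)+[p[0],p[1],0]
def res(p,sets):
    r=[]
    for n,L,o in sets:
        uv=np.array([l[0] for l in L])/5.7+o-0.4
        D=np.array([l[1] for l in L],float)/1e3; D[:,0]+=p[3]*np.array([l[2] for l in L])
        r.append((proj(n,world(p,D))-uv).ravel())
    return np.concatenate(r)
A=("top",T,np.array([246,168])); B=("scene",S,np.array([184,144]))
for s in ([A],[B],[A,B]):
    o=least_squares(res,[.45,0,1.5,-.065],args=(s,),loss='soft_l1')
    print(o.x.round(4),np.degrees(o.x[2]).round(2)); print(o.fun.reshape(-1,2).round(1).tolist())
np.save("dock.npy",o.x)
E
python3 fit.py
```

```text
[ 0.4896 -0.0468  1.4831 -0.0571] 84.97
[[-0.2, -0.5], [-0.1, -0.1], [-0.2, -0.2], [0.3, -0.1], [0.2, 0.1], [0.0, -0.0], [-0.3, -0.0], [0.1, 0.9], [0.2, -0.3], [-0.1, 0.4]]
[ 0.4911 -0.0465  1.4835 -0.0559] 85.0
[[0.3, 0.7], [-0.7, 0.1], [0.3, -0.4], [-0.6, 0.1], [0.0, 0.0], [0.3, 0.3], [0.3, 0.1], [-0.0, 0.1], [0.4, -0.1], [-0.3, -1.2]]
[ 0.4901 -0.0467  1.4834 -0.0566] 84.99
[[-0.2, -0.7], [-0.1, -0.3], [-0.2, -0.4], [0.2, -0.4], [0.2, -0.1], [-0.0, -0.3], [-0.5, -0.3], [-0.1, 0.6], [-0.1, -0.5], [-0.4, 0.1], [0.4, 0.4], [-0.6, -0.2], [0.3, -0.8], [-0.6, -0.3], [0.1, -0.3], [0.4, -0.1], [0.1, -0.3], [-0.2, -0.3], [0.2, -0.5], [-0.5, -1.6]]
```

```bash
cat > h.py <<'E'
import numpy as np
from scipy.spatial.transform import Rotation as R
from bench import manip, effector, viewer
p=np.load("dock.npy")
def w(x,y,z): return R.from_euler('z',p[2]).apply(np.array([x,y,z])/1e3)+[p[0],p[1],0]
def dk(P): return (R.from_euler('z',-p[2]).apply(np.array(P)-[p[0],p[1],0])*1e3).round(1)
def ori(k): return (R.from_euler('z',p[2]+k*np.pi)*R.from_quat([1,0,0,0])).as_quat()
def st(s=''): print(s,round(manip.current_clock(),2),dk(manip.current_tool_pos()),np.array(manip.current_force()).round(1),flush=True)
E
python3 - <<'E'
from h import *
for k in (0,1):
    for P in ((-145,0,200),(-140,0,12),(0,0,12)):
        q=manip.solve_ik(w(*P),ori(k)); print(k,P,None if q is None else np.round(q,2))
t=manip.current_tool_pos(); effector.close(20)
manip.servo_line([t[0],t[1],0.33],vel=.15)
q0,q1=[manip.solve_ik(w(-142,0,200),ori(k)) for k in (0,1)]
c=manip.current_q()
k=min([(np.abs(np.array(q)-c).max(),i) for i,q in enumerate((q0,q1)) if q is not None])[1]
np.save("k.npy",k); print("k",k)
manip.move_pose(w(-142,0,200),ori(k)); st("above")
manip.servo_line(w(-142,0,45),vel=.12); st("hover"); print(manip.current_finger_gap())
import cv2
a=viewer.get_image("scene")[:,:,::-1][100:260,150:350]; cv2.imwrite("pics/hover.png",cv2.resize(a,(750,600),interpolation=cv2.INTER_CUBIC))
E
```

```text
0 (-145, 0, 200) [ 1.09  0.4  -0.93  1.9   0.37  1.02 -0.09]
0 (-140, 0, 12) [ 0.9   0.68 -0.73  2.02  0.71  0.71 -0.37]
0 (0, 0, 12) [ 0.65  0.67 -0.76  2.07  0.73  0.69 -0.68]
1 (-145, 0, 200) [-0.52  0.43  1.07  1.95 -0.44  1.02 -2.48]
1 (-140, 0, 12) [-0.02  0.59  0.42  2.05 -0.43  0.58 -2.53]
1 (0, 0, 12) [-0.53  0.65  0.71  2.1  -0.72  0.64 -2.55]
k 0
above 4.42 [-1.438e+02 -1.000e-01  2.001e+02] [ 0.4 -0.3  0.3]
hover 5.86 [-142.2   -0.7   45.7] [ 0.2 -0.3  0.9]
0.0005154986677315253
```

View pics/hover.png

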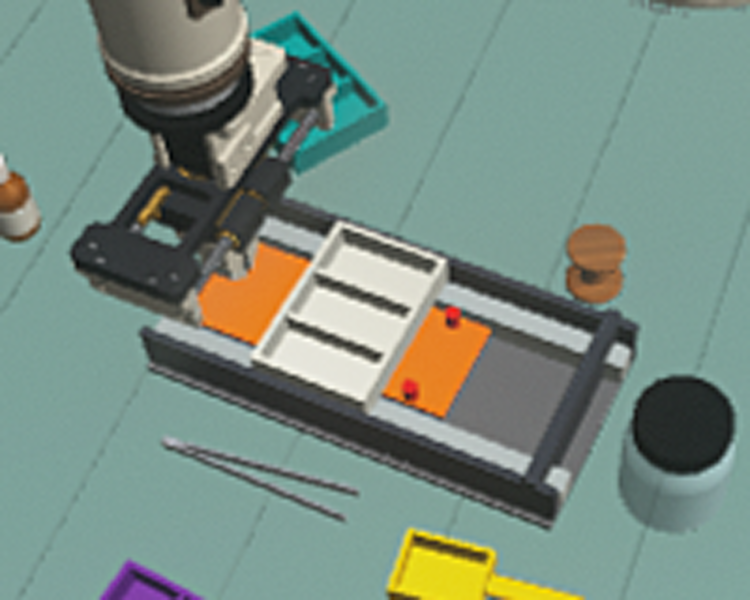

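The closed fingertips are above the bare pad, behind the tray and clear of it, and the tweezers are untouched. Next I press.

```bash
python3 - <<'E'
from h import *
import cv2
for z in (22,12):
    manip.servo_line(w(-142,0,z),vel=.03); manip.sleep(.15); st("press")
for x in (-112,-70,-40,-15):
    manip.servo_line(w(x,0,12),vel=.04); st("push")
a=viewer.get_image("scene")[:,:,::-1][130:250,180:330]; cv2.imwrite("pics/mid.png",cv2.resize(a,(750,600),interpolation=cv2.INTER_CUBIC))
E
```

```text
press 6.97 [-142.     0.3   22.1] [-2.8  0.2  4. ]
press 7.61 [-142.     0.2   12.1] [-3.1  0.2  6.4]
push 8.51 [-113.6   -1.9   12.8] [-0.  -3.1  6.1]
push 9.71 [-72.1  -1.8  12.8] [-0.  -4.3  6.2]
push 10.61 [-41.8  -1.8  12.7] [ 0.1 -4.4  6.9]
push 11.38 [-16.5  -1.7  12.7] [ 0.3 -3.6  5.6]
```

View pics/mid.png

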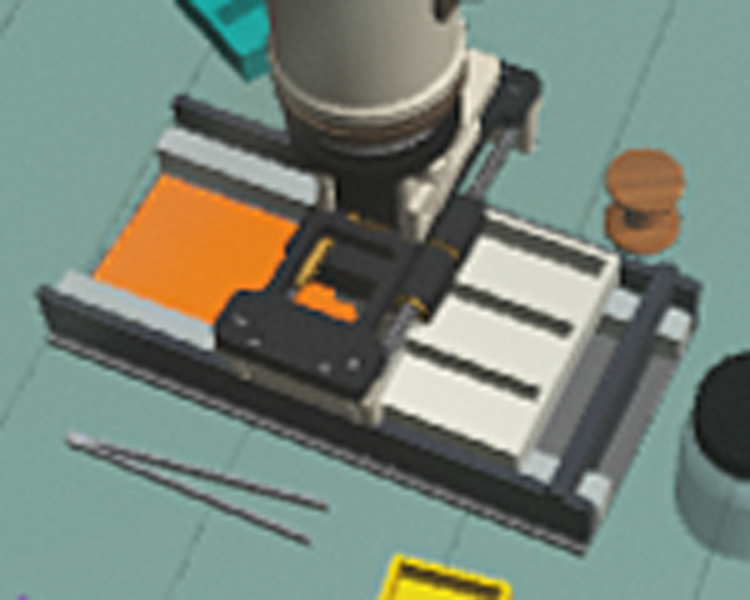

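The tray has slid flat over the sunken pins, with its front top corners at (620,252) and (522,458). I'll push on to about 49 mm, watch the force, and work out the tray's position before letting the pad up.

```bash
cat > tm.py <<'E'
from h import *
from fit import proj
from scipy.optimize import least_squares
def trayx(n,pts): # pts: (pixel, local tray xyz)
    uv=np.array([a for a,_ in pts]); L=np.array([b for _,b in pts],float)
    f=lambda v:(proj(n,np.array([w(l[0]+v[0],l[1]+v[1],l[2]) for l in L]))-uv).ravel()
    o=least_squares(f,[0,0]); return o.x.round(1),o.fun.round(1)
E
python3 - <<'E' | tail -8
from tm import *
import cv2
s=lambda u,v:(180+u/5-.4,130+v/5-.4)
print(trayx("scene",[(s(620,252),(40,60,48)),(s(522,458),(40,-60,48))]))
for x in (-6,-2):
    manip.servo_line(w(x+1.5,0,12),vel=.03); manip.sleep(.1); st("push")
a=viewer.get_image("scene")[:,:,::-1][130:250,180:330]; cv2.imwrite("pics/end.png",cv2.resize(a,(750,600),interpolation=cv2.INTER_CUBIC))
E
```

```text
[[-0.2, -0.5], [-0.1, -0.1], [-0.2, -0.2], [0.3, -0.1], [0.2, 0.1], [0.0, -0.0], [-0.3, -0.0], [0.1, 0.9], [0.2, -0.3], [-0.1, 0.4]]
[ 0.4911 -0.0465  1.4835 -0.0559] 85.0
[[0.3, 0.7], [-0.7, 0.1], [0.3, -0.4], [-0.6, 0.1], [0.0, 0.0], [0.3, 0.3], [0.3, 0.1], [-0.0, 0.1], [0.4, -0.1], [-0.3, -1.2]]
[ 0.4901 -0.0467  1.4834 -0.0566] 84.99
[[-0.2, -0.7], [-0.1, -0.3], [-0.2, -0.4], [0.2, -0.4], [0.2, -0.1], [-0.0, -0.3], [-0.5, -0.3], [-0.1, 0.6], [-0.1, -0.5], [-0.4, 0.1], [0.4, 0.4], [-0.6, -0.2], [0.3, -0.8], [-0.6, -0.3], [0.1, -0.3], [0.4, -0.1], [0.1, -0.3], [-0.2, -0.3], [0.2, -0.5], [-0.5, -1.6]]
(array([35.1,  1. ]), array([ 0.4,  0.8, -0.4, -0.7]))
push 12.03 [-6.  -1.7 12.6] [ 0.8 -4.   7.1]
push 12.42 [-2.2 -1.7 12.6] [-0.9 -4.4  7.1]
```

View pics/end.png

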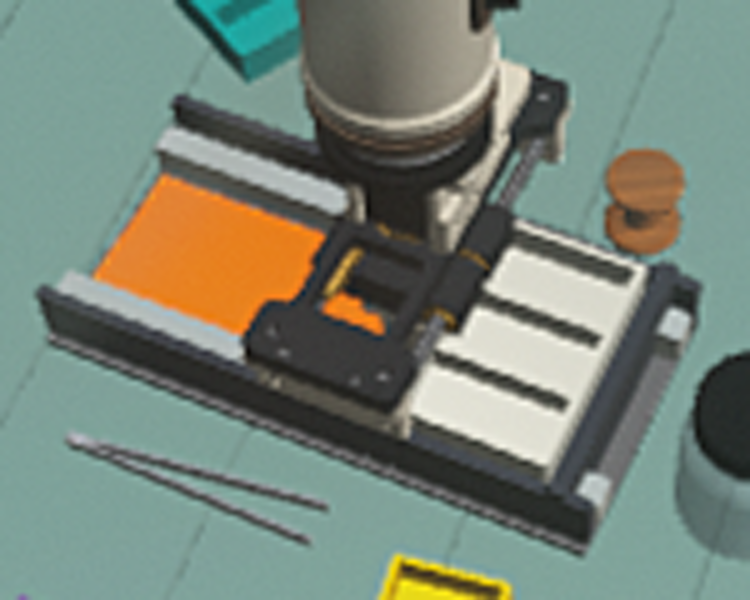

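The tray front corners are now at about (650,263) and (549,478), just short of the end stop. That puts the tray centre at about 47 to 49 mm. I'll add a small push with a force check, then back off with the pad still held down and let it up.

```bash
python3 - <<'E'
from h import *
import cv2
for x in (0.5,1.5):
    manip.servo_line(w(x,0,12),vel=.02); manip.sleep(.1); st("push")
    if abs(manip.current_force()[1])>8: break
t=dk(manip.current_tool_pos())
manip.servo_line(w(t[0]-4,0,12),vel=.02); manip.sleep(.2); st("back")
manip.servo_line(w(t[0]-4,0,30),vel=.03); manip.sleep(.1); st("up")
manip.servo_line(w(t[0]-4,0,180),vel=.12); st("clear")
manip.move_pose(w(-240,0,260),manip.current_tcp_rot()); st("away")
im=viewer.get_image("scene")[:,:,::-1]; 
a=im[130:250,180:330]; cv2.imwrite("pics/fin.png",cv2.resize(a,(750,600),interpolation=cv2.INTER_CUBIC))
b=viewer.get_image("top")[:,:,::-1][160:260,240:390]; cv2.imwrite("pics/fint.png",cv2.resize(b,(750,500),interpolation=cv2.INTER_CUBIC))
E
```

```text
push 12.82 [-1.8 -1.6 12.6] [-0.7 -4.8  6.5]
push 13.17 [-0.9 -1.7 12.6] [-0.1 -5.4  6.9]
back 13.83 [-3.  -1.8 12.8] [-0.4  2.5  6.6]
up 14.68 [-5.2  0.4 29.7] [-0.4  0.2  0.6]
clear 16.08 [ -4.9   0.6 179.3] [-0.3  0.  -0. ]
away 17.06 [-2.380e+02 -1.000e-01  2.594e+02] [-0.2  0.8  0.2]
```

View pics/fin.png

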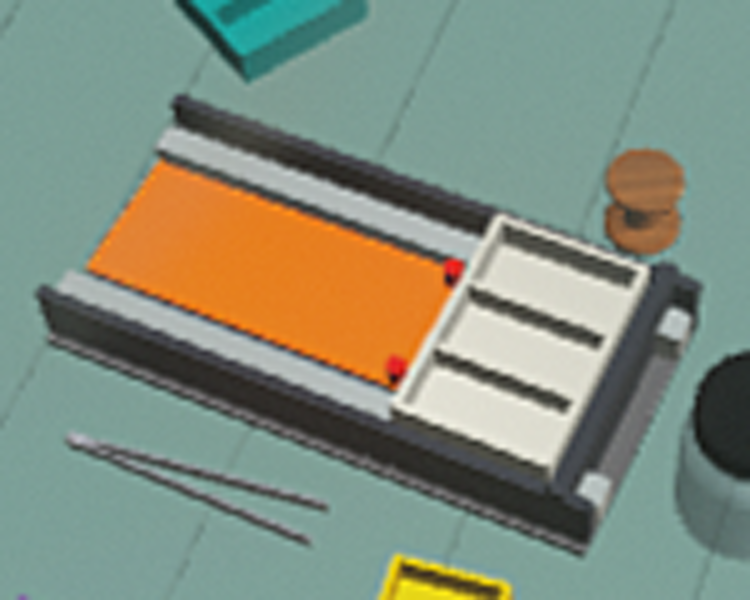

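View pics/fint.png

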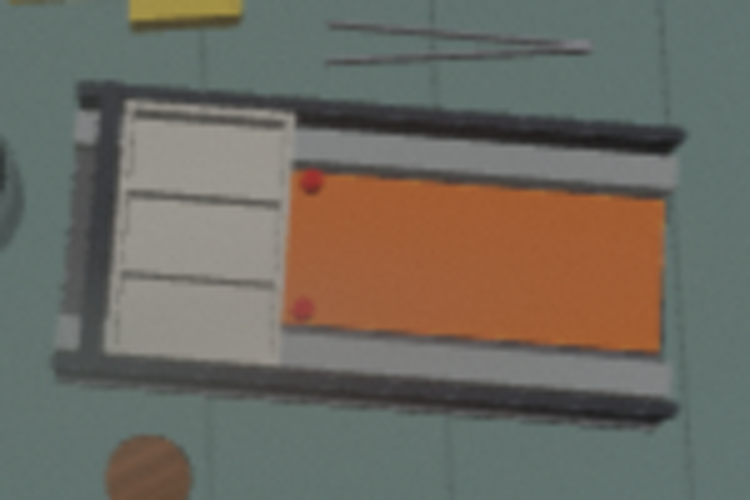

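The pins are fully up behind the tray (top 312,181 and 303,309), and the tray is flat by the end stop. I'll check its position once, then hand in.

```bash
python3 - <<'E' | tail -3
from tm import *
s=lambda u,v:(240+u/5-.4,160+v/5-.4)
r=trayx("top",[(s(296,114),(-40,-60,48)),(s(279,363),(-40,60,48)),(s(124,98),(40,-60,48)),(s(104,354),(40,60,48))])
print(r)
if 44.5<r[0][0]<55: print(manip.hand_in())
E
```

```text
(array([50.7,  0.8]), array([-0.3, -0.4, -0.1,  0.4,  0.2,  0.3,  0.1, -0.4]))
the job is handed in; nothing more can be done
None
```

Job handed in at about 17 s on the robot's clock: the white tray is locked in flat at dock x ≈ 50.7 mm with both pins up behind it, and nothing else on the table was touched.

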